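# Load the badge press, close its slide and hold the knob down

### The job

At the badge press on the print-stall counter, take the larger of the two round metal badges, lay it flat, domed side up as it lies, in the round seat of the pulled-out slide and let go of it, then push the slide fully home under the press. Then press the black palm knob on top of the press straight down, all the way to its stop, so that the press squeezes the badge, and keep it pressed: the program finishes while the robot is still holding the sprung knob fully down. Leave the other things on the counter where they are.

Things in the scene. Friction and masses are not known exactly. Their poses are not given: they have to be found in the camera images.
- badge: The badge to press: a bare metal disc 50 mm in diameter, 14 mm thick, with upright sides from 2 to 11 mm and a slightly domed (bevelled) top; about 40 g (0.8 to 1.3 times that); it lies flat on the counter, domed side up. Origin: centre of its underside; z up out of the domed side.
- small_badge: Bystander: a badge of the same look but 32 mm in diameter, 14 mm thick. It is not for this job. Origin: centre of its underside.
- tape_roll: Bystander: brown tape roll, a ring lying flat, 72 mm outside, 52 mm inside, 24 mm high. Origin: centre of its underside. It, the badge and the small badge swap places from start to start.
- mug: Bystander: white mug 76 mm wide, 90 mm high, to the left of the press. Origin: centre of its underside.
- flask: Bystander: black flask 64 mm wide, 210 mm high, to the left of the press. Origin: centre of its underside.
- card_box: Bystander: white box of cards, 62 x 95 x 35 mm, towards the back. Origin: centre of its underside.
- stapler: Bystander: stapler 130 x 36 x 40 mm, to the right. Origin: centre of its underside.
- press: Fixed badge press. Grey base 140 mm wide, 12 mm high, x -150 to +120 mm; column 70 mm wide at x +65 to +115; over the base a head 60 mm wide, 100 to 145 mm above the counter, from the column forward to x -32 mm. Origin: on the counter under the plunger's axis. x: the way the slide closes, towards the column, roughly away from the robot; z up.
- slide (a joint): Travel of the aluminium slide in m: 0 = fully home (seat under the plunger, rigid stop), to 0.110 = pulled out along the press's -x. Starts 0.09 to 0.11 out; about 1.5 N friction, stays where left. The slide is 90 mm wide, its top 33 mm above the counter; it reaches from 85 mm before to 40 mm behind the seat's axis.
- seat (a point): Centre of the floor of the round seat in the slide, 30 mm above the counter; moves with the slide; axes as the press's. The seat is a recess 55 mm in diameter, 3 mm deep; its floor is a dark sprung pad that sinks up to 6 mm (3 N to start, then 1.2 N per mm). A seated badge stands 11 mm above the slide's top.
- tab (a point): Top centre of the upright dark steel tab on the slide, by which it is pushed: a plate 12 mm thick (along the press's x), 50 mm wide, its top 67 mm above the counter and standing 34 mm above the slide, 70 mm before the seat's axis; moves with the slide.
- plunger (a joint): Downward travel of the sprung plunger in m: 0 = up (at rest), 0.028 = knob fully down on its stop. It springs up when let go. The knob needs about 3 N to start; from 24 mm the foot squeezes a loaded badge into the sprung seat, and about 14 N in all holds the knob on the stop.
- knob_top (a point): Centre of the top of the black round flat-topped palm knob, 56 mm in diameter, 25 mm high: 210 mm above the counter when up, 182 mm when fully down, on the press's vertical axis. Fully down, the knob's underside meets the steel collar on the head.
- foot (a point): Centre of the underside of the plunger's round steel foot, 42 mm in diameter, under the head: 68 mm above the counter when up, 40 mm when fully down (a seated badge's top is at 44 mm).
There are look-alikes about, which are no part of the job. Leave any blue or yellow look-alike of the badge alone.

How it is judged:
By the outcome, as a careful person would: the job done as asked, in the order asked, and still so for the second after the job is handed in, while the arm keeps its last pose, push and grip.
It also fails if it takes over 54 s, if anything falls off the work surface, if the arm or the gripper's body presses on something with over 40 N, if the wrist force passes 120 N, or if a joint passes its speed limit or range.

### The arm

A 7-joint arm with a two-finger parallel gripper is mounted at the origin on the work surface. World frame = base frame: x ahead of the robot, y to its left, z up, the work surface at z = 0. Lengths are in mm, angles in rad, forces in N, time in s.
With the tool pointing down it reaches from about 425 to 925 mm from the base axis. Payload 6.8 kg.
Tool frame: the origin (TCP) lies midway between the tips of the shut fingers; the grasp point (between the pads) lies manip.pinch_z behind it (manip.pinch_z is the distance from the TCP to the grasp point, in mm); z points along the fingers, y is the line along which they close (so a half turn about z gives the same grasp; the last joint's range is limited). The gripper opens to 88 mm and grips with 3 to 60 N. Pads are 20 mm wide; open, the fingers measure 115 mm over their backs; the gripper's body (75 mm by 178 mm) begins 61 mm behind the grasp point.
Start: joints at [1.008, 0.477, 0.022, 1.555, -0.011, 1.109, -0.083], TCP at [296.527, -606.399, 222.664] pointing down, gripper open.
Joint ranges: [-2.96, 2.96], [-0.34, 2.1], [-1.41, 1.46], [0.24, 2.44], [-1.37, 4.51], [0.17, 1.92], [-2.96, 2.96]. Speed limits (rad/s): [2.39, 2.39, 3.14, 3.14, 3.14, 3.14, 3.14].

### API

Orientations are given as a unit quaternion [w, x, y, z].
In Python, from workcell import manip gives the robot as it stands.
- The arm moves only by the shell command python3 -m crank 'ROWS'. ROWS is JSON, one flat list of numbers, 7 for each row, row after row: the turn, a rotation vector about the tool's x, y, z in degrees, then the shift along the tool's x, y, z in mm, then the gripper's target within -1 to 1 (fully open at 1, half-way at 0, shut at -1). In form: [rx, ry, rz, tx, ty, tz, grip, rx, ry, rz, tx, ty, tz, grip, ...]. A call has 1 to 8 rows; each row shifts and turns the commanded pose from where the row before left it, along the tool's axes as they then stand; what a row does not reach is not made up. A row lasts 1/10 s, in which the tool goes at most 50 mm and 8.59 degrees, less where a joint would pass 70% of its speed; a pose out of reach is approached as far as the arm can. A call is refused whole if a number of a shift passes 50 or a number of a turn 8.59, either way. A call with a gripper value outside its range is refused whole. The fingers move at their own pace and stop on an object; the grip force is fixed at half the most. Time passes only in rows, so rows that do not move let the fingers close. It gives the time, the measured TCP pose, the force, the opening and the grip force at its end, in the units of the state.
- manip.get_obs(): the state, without advancing time (a new reading comes with each control period).
- manip.read_camera(name): name is "scene" or "top" or "wrist"; returns (picture, depth): 384x512x3 uint8, blue, green, red; 384x512 float32, mm along the optical axis (not along the pixel's ray), 0 where there is no reading.
- manip.camera_model(name): a dict with "fx", "fy", "cx", "cy" (pixels), "k1" (the pictures are not rectified: a ray, as slopes to the right and down, at radius r is drawn at 1 + k1 r^2 times it, then the intrinsics apply), "eye" and "rotation" of the camera in the world; the wrist camera has in their place "T_tool_cam" (4x4, takes a point from camera to tool coordinates, whose origin is the TCP and whose axes are the flange's). Camera axes: x right, y down, z forward; pixel columns grow to the right and rows downward; lengths in mm; the calibration is good to about 2 mm. A picture is of the moment at which its call begins: read the wrist's pose just before it. camera_model takes no time and is no camera call.
- manip.hand_in(): hands the job in; it is judged then, once.
Trained networks look in the newest picture that a camera, given by its name, has taken for a name from the list of things; names that differ only in an ending like _2 or _b are one class to them, and where a whole thing is asked for, a point or a joint stands for the part that bears it (a point fixed in the world has none). Each returns a list of dicts, best first, with "p" (0 to 1); they miss things now and then, are a little off and sometimes report something else, mostly with a low value. They report only what shows in the picture. A call takes as long as a camera call. They do not tell look-alikes from the thing itself.
- manip.regions_of(label, camera): "pixels" (384x512 bool, what is visible of it) and "uv" ([column, row] in pixels, amid what is visible of it).
The state is a dict: "t": time; "joint_positions": joint angles; "dq": joint speeds; "joint_torque": joint torques, N m; "tool_pos": TCP position; "tcp_rot": TCP orientation; "force": force on the tool from outside, world axes, zero at the start; "ft_torque": the same for the moment, N m; "width": finger opening in mm; "gripper_force": force on a finger pad.
Only numpy, scipy, OpenCV 4.12 (cv2) and the standard library are available. Lean on these libraries where they do the work, as an engineer would, in place of code of your own. Each camera call takes 0.05 s, during which the arm holds its last target. There are 200 camera calls.

## Working session

There is one attempt and no reset: what is moved stays moved. The work goes in short steps, Python scripts to look and compute and a shell command to move; the robot and the scene stay as the last step left them, time stands still between calls to the robot, and variables do not carry over. Pictures are saved under pics/ and viewed, at most 10 in all, crops included, and the job is handed in when it is done.

```bash
mkdir -p pics
cat > h.py <<'E'
import numpy as np,cv2
from workcell import manip
from scipy.spatial.transform import Rotation as R
def q(o): w=o['tcp_rot']; return R.from_quat([w[1],w[2],w[3],w[0]])
def cloud(name):
    o=manip.get_obs(); img,d=manip.read_camera(name); m=manip.camera_model(name)
    K=np.array([[m['fx'],0,m['cx']],[0,m['fy'],m['cy']],[0,0,1.]])
    v,u=np.mgrid[0:384,0:512]
    p=cv2.undistortPoints(np.stack([u,v],-1).reshape(-1,1,2).astype(float),K,np.array([m['k1'],0,0,0.]))[:,0]
    P=np.c_[p,np.ones(len(p))]*d.reshape(-1,1)
    if 'eye' in m: W=P@np.array(m['rotation']).T+np.array(m['eye'])
    else:
        T=np.array(m['T_tool_cam']); W=(P@T[:3,:3].T+T[:3,3])@q(o).as_matrix().T+np.array(o['tool_pos'])
    W[d.ravel()==0]=np.nan
    return img,W.reshape(384,512,3)
E
python3 - <<'E'
from h import *
print(manip.get_obs(),manip.pinch_z)
print(manip.camera_model('top'))
ims=[]
for c in ['top','scene']:
    img,W=cloud(c); cv2.imwrite(f'pics/{c}0.png',img)
    for l in ['badge','small_badge','tape_roll','press','slide','seat','tab','knob_top','plunger','card_box','stapler','mug','flask']:
        for r in manip.regions_of(l,c)[:4]:
            w=W[r['pixels']]; w=w[~np.isnan(w[:,0])]
            if len(w): print(c,l,round(r['p'],2),np.round(r['uv']),len(w),np.round(np.median(w,0)),np.round(np.percentile(w,2,0)),np.round(np.percentile(w,98,0)))
E
```

```text
{'t': 0.0, 'joint_positions': array([ 1.00791339,  0.47779213,  0.02235231,  1.55645041, -0.0114947 ,
        1.1093164 , -0.0830888 ]), 'dq': array([ 0.00025282,  0.002332  , -0.00067422, -0.00017035,  0.0001959 ,
        0.00047477, -0.00084173]), 'joint_torque': array([-5.94990379e-04, -5.82858002e+01,  1.53439187e+00, -2.72604901e+01,
       -5.43377374e-02,  1.69304525e-02,  2.35491152e-04]), 'tool_pos': array([ 296.21298438, -605.8516483 ,  221.68777694]), 'tcp_rot': array([-8.75836151e-04,  9.74254651e-01,  2.25448509e-01, -2.78162802e-04]), 'force': array([ 0.06557437, -0.1823935 , -0.19385006]), 'ft_torque': array([-0.02561455,  0.02966521, -0.02552438]), 'gripper_force': 0.0, 'width': 87.7547325665527} 18.700000000000003
{'fx': 351.66058348201824, 'fy': 351.66058348201824, 'cx': 264.221502596383, 'cy': 190.25799704675828, 'k1': -0.10223904056465985, 'eye': array([ 5.14665028e+02, -4.86690628e-01,  1.37066606e+03]), 'rotation': array([-0.01290238,  0.71232286, -0.70144868,  0.01998544])}Traceback (most recent call last):
  File "<stdin>", line 6, in <module>
  File "h.py", line 11, in cloud
    if 'eye' in m: W=P@np.array(m['rotation']).T+np.array(m['eye'])
                     ~^~~~~~~~~~~~~~~~~~~~~~~~~~
ValueError: matmul: Input operand 1 has a mismatch in its core dimension 0, with gufunc signature (n?,k),(k,m?)->(n?,m?) (size 4 is different from 3)
```

```bash
python3 - <<'E'
s=open('h.py').read()
s=s.replace("W=P@np.array(m['rotation']).T","w=m['rotation']; W=P@R.from_quat([w[1],w[2],w[3],w[0]]).as_matrix().T")
open('h.py','w').write(s)
E
python3 - <<'E'
from h import *
for c in ['top','scene']:
    img,W=cloud(c); cv2.imwrite(f'pics/{c}0.png',img)
    for l in ['badge','tape_roll','press','slide','seat','tab','knob_top','plunger','card_box','stapler','mug','flask']:
        for r in manip.regions_of(l,c)[:5]:
            if r['p']<.2: continue
            w=W[r['pixels']]; w=w[~np.isnan(w[:,0])]
            if len(w): print(c,l,round(r['p'],2),np.round(r['uv']),len(w),np.round(np.median(w,0)),np.round(np.percentile(w,2,0)),np.round(np.percentile(w,98,0)))
E
```

```text
top badge 0.51 [341. 225.] 132 [ 444. -323.   12.] [ 424. -347.   -3.] [ 467. -302.   17.]
top badge 0.47 [334. 247.] 131 [ 362. -302.   12.] [ 339. -323.    0.] [ 385. -281.   17.]
top badge 0.44 [340. 205.] 135 [ 529. -305.   12.] [ 506. -329.    0.] [ 552. -282.   18.]
top tape_roll 0.51 [299. 224.] 83 [ 458. -173.   23.] [ 428. -206.   11.] [ 493. -144.   29.]
top press 0.71 [252. 183.] 2738 [601.  40.  31.] [457. -27.   7.] [737. 111. 210.]
top slide 0.95 [248. 208.] 730 [512.  52.  32.] [452.  10.  16.] [569.  93.  66.]
top seat 0.71 [248. 206.] 776 [509.  52.  32.] [450.   9.  16.] [569.  97.  66.]
top tab 0.6 [245. 212.] 772 [509.  52.  32.] [448.   9.  15.] [570.  96.  66.]
top knob_top 0.73 [251. 173.] 194 [625.  40. 209.] [602.  16. 203.] [648.  63. 213.]
top knob_top 0.66 [317. 174.] 51 [ 644. -210.   12.] [ 629. -222.    5.] [ 656. -195.   18.]
top plunger 0.59 [250. 171.] 230 [626.  40. 208.] [601.  16. 144.] [653.  66. 213.]
top card_box 0.68 [294. 141.] 470 [ 765. -129.   33.] [ 735. -183.   -2.] [804. -79.  39.]
top stapler 0.71 [375. 179.] 341 [ 638. -436.   37.] [ 
[... 1081 characters left out ...]
 65.]
scene tab 0.72 [253. 183.] 937 [509.  48.  32.] [448.   9.  11.] [573.  99.  66.]
scene knob_top 0.85 [282. 178.] 313 [634.  35. 208.] [608.  15. 186.] [657.  63. 212.]
scene plunger 0.67 [287. 178.] 301 [632.  38. 209.] [605.  15. 193.] [656.  66. 212.]
scene card_box 0.89 [288. 269.] 807 [ 772. -129.   33.] [ 739. -174.   -2.] [802. -75.  38.]
scene card_box 0.25 [350. 126.] 721 [660. 386. 116.] [629. 374.   9.] [685. 415. 210.]
scene stapler 0.9 [184. 335.] 753 [ 643. -449.   38.] [ 611. -505.   -1.] [ 674. -389.   43.]
scene mug 0.73 [308. 113.] 619 [512. 390.  56.] [475. 363.   1.] [547. 439.  91.]
scene flask 0.77 [348. 125.] 738 [661. 387. 116.] [629. 374.  10.] [685. 416. 210.]
```

View pics/top0.png

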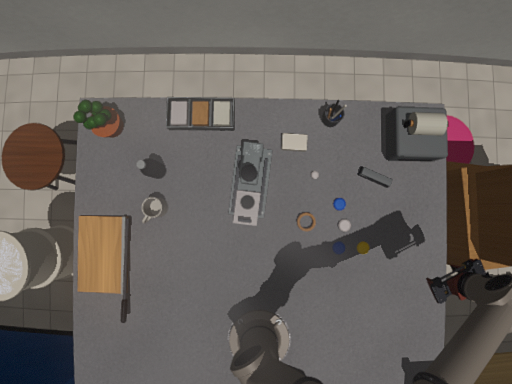

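View pics/scene0.png

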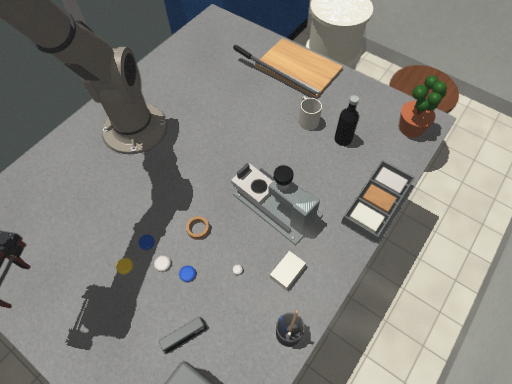

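The top picture shows the bare metal badge at (345,225), between two blue ones and a yellow one. The small badge is at (315,175), the tape roll at (306,222), and the slide is pulled out at (247,206). I'll hover over the badge and square the tool up on the way.

```bash
python3 -m crank '[0,0,0,37,-27,0,1, 0,0,0,37,-27,0,1, 0,0,0,37,-27,0,1, 0,0,0,37,-27,0,1, 0,0,0,37,-26,10,1, 0,0,0,37,-26,10,1, 0,0,0,37,-26,10,1]'; python3 -m crank '[0,0,8,0,0,10,1, 0,0,8,0,0,10,1, 0,0,8,0,0,10,1, 0,0,8,0,0,0,1, 0,0,0,0,0,0,1, 0,0,0,0,0,0,1]'
python3 - <<'E'
from h import *
o=manip.get_obs();print(o['t'],o['tool_pos'],q(o).as_matrix().round(3))
img,W=cloud('wrist'); cv2.imwrite('pics/w1.png',img)
for r in manip.regions_of('badge','wrist'):
    w=W[r['pixels']]; w=w[~np.isnan(w[:,0])]
    if len(w): print(round(r['p'],2),np.round(r['uv']),len(w),np.median(w,0).round(1),((w.min(0)+w.max(0))/2).round(1),np.ptp(w,0).round(), img[r['pixels']].mean(0).round())
# press yaw from scene/top clouds: slide top
for c in ['top','scene']:
    img,W=cloud(c); P=W.reshape(-1,3)
    s=P[(P[:,0]>430)&(P[:,0]<590)&(P[:,1]>-20)&(P[:,1]<120)&(P[:,2]>26)&(P[:,2]<38)]
    print(c,len(s),cv2.minAreaRect(s[:,:2].astype(np.float32)))
    s=P[(P[:,0]>430)&(P[:,0]<590)&(P[:,1]>-20)&(P[:,1]<120)&(P[:,2]>58)&(P[:,2]<75)]
    print(' tab',len(s),cv2.minAreaRect(s[:,:2].astype(np.float32)))
    s=P[(P[:,0]>430)&(P[:,0]<790)&(P[:,1]>-70)&(P[:,1]<170)&(P[:,2]>6)&(P[:,2]<16)]
    print(' base',len(s),cv2.minAreaRect(s[:,:2].astype(np.float32)))
    s=P[(P[:,0]>530)&(P[:,0]<790)&(P[:,1]>-70)&(P[:,1]<170)&(P[:,2]>138)&(P[:,2]<152)]
    print(' head',len(s),cv2.minAreaRect(s[:,:2].astype(np.float32)))
    s=P[(P[:,0]>530)&(P[:,0]<790)&(P[:,1]>-70)&(P[:,1]<170)&(P[:,2]>200)&(P[:,2]<222)]
    print(' knob',len(s),cv2.minEnclosingCircle(s[:,:2].astype(np.float32)), s.mean(0))
E
```

```text
t: 2.05
tool_pos: [448.2, -324.0, 192.8]
tcp_rot: [0.0, 0.974, 0.225, 0.0]
force: [0.9, -0.0, -0.5]
width: 88.1
gripper_force: 0.0
t: 2.65
tool_pos: [447.7, -325.6, 162.9]
tcp_rot: [0.0, 0.999, -0.05, 0.0]
force: [0.1, -0.0, 0.1]
width: 88.0
gripper_force: 0.0
2.65 [ 447.73028834 -325.60435657  162.90100572] [[ 0.995 -0.1    0.   ]
 [-0.1   -0.995 -0.   ]
 [ 0.     0.    -1.   ]]
0.68 [256. 181.] 1577 [ 451.2 -326.9   12.9] [ 447.7 -326.6    7.1] [53. 49. 17.] [223. 229. 234.]
0.63 [247. 257.] 1292 [ 365.2 -305.9   12.9] [ 363.4 -304.7    7.1] [46. 50. 17.] [201. 105.  62.]
0.55 [228. 105.] 1846 [ 531.9 -307.    13.1] [ 532.3 -306.3    7.4] [51. 49. 18.] [94. 48. 31.]
top 830 ((521.3473510742188, 51.43776321411133), (115.840087890625, 148.72909545898438), 84.152099609375)
 tab 45 ((462.2855224609375, 58.30787658691406), (11.245665550231934, 48.3558349609375), 0.4779110550880432)
 base 814 ((612.1204833984375, 48.01360321044922), (227.47828674316406, 345.52496337890625), 88.5871353149414)
 head 514 ((668.2614135742188, 36.01845932006836), (69.53369140625, 146.11460876464844), 83.96427917480469)
 knob 222 ((626.4293823242188, 40.340396881103516), 27.77253532409668) [626.22857332  40.31685298 208.65708523]
scene 917 ((522.020751953125, 53.09853744506836), (117.40355682373047, 143.78353881835938), 85.46660614013672)
 tab 61 ((466.2654113769531, 59.25238800048828), (49.95771408081055, 14.454385757446289), 82.24697875976562)
 base 1018 ((608.8248901367188, 68.60070037841797), (193.10723876953125, 289.0970764160156), 84.51065063476562)
 head 780 ((672.2415771484375, 36.507110595703125), (70.8616714477539, 145.5718536376953), 84.1256103515625)
 knob 275 ((630.1477661132812, 40.67578887939453), 28.682327270507812) [631.74012892  39.60102884 208.41294459]
```

View pics/w1.png

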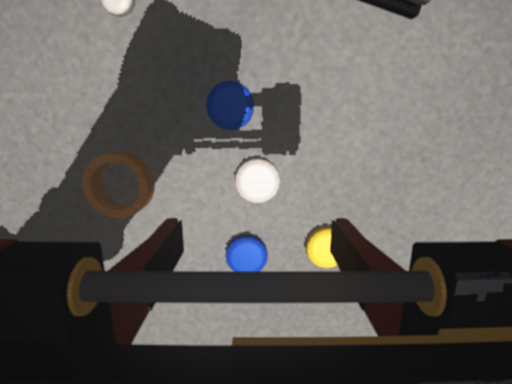

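The bare badge is at (256,181) in the wrist view, about 2 mm from the tool axis. The tool is already lined up with the press (yaw about -6°). Next I descend and grip.

```bash
python3 -m crank '[0,0,0,2,1,40,1, 0,0,0,0,0,40,1, 0,0,0,0,0,40,1, 0,0,0,0,0,25,1, 0,0,0,0,0,12,1, 0,0,0,0,0,0,1]'; python3 -m crank '[0,0,0,0,0,0,-1, 0,0,0,0,0,0,-1, 0,0,0,0,0,0,-1,0,0,0,0,0,0,-1,0,0,0,0,0,0,-1]'
```

```text
t: 3.45
tool_pos: [448.7, -326.3, 4.5]
tcp_rot: [-0.001, 0.999, -0.052, -0.001]
force: [-0.5, 0.3, 0.5]
width: 87.9
gripper_force: 0.0
t: 3.95
tool_pos: [449.7, -326.9, 6.2]
tcp_rot: [0.0, 0.999, -0.052, 0.0]
force: [-0.0, -0.6, 0.5]
width: 51.3
gripper_force: 0.0
```

```bash
python3 -m crank '[0,0,0,0,0,0,-1,0,0,0,0,0,0,-1,0,0,0,0,0,-50,-1,0,0,0,0,0,-50,-1,0,0,0,0,0,-50,-1,0,0,0,0,0,0,-1]'
python3 - <<'E'
from h import *
print(np.round(manip.camera_model('wrist')['T_tool_cam'],2)); o=manip.get_obs(); print(o['joint_positions'].round(2),q(o).as_matrix().round(3))
p=np.array(o['tool_pos']); print(q(o).inv().apply(np.array([531.5,51.5,p[2]])-p))
E
```

```text
t: 4.55
tool_pos: [453.1, -329.2, 162.3]
tcp_rot: [0.003, 0.999, -0.052, 0.005]
force: [0.4, 0.4, -0.2]
width: 47.7
gripper_force: 30.0
[[   0.     -0.97   -0.25   66.86]
 [   1.      0.     -0.      0.23]
 [   0.     -0.25    0.97 -161.53]
 [   0.      0.      0.      1.  ]]
[ 0.51  0.35  0.01  1.9  -0.    0.88 -1.15] [[ 0.995 -0.104  0.01 ]
 [-0.104 -0.995 -0.006]
 [ 0.011  0.005 -1.   ]]
[  38.40073513 -386.7652056    -1.48920837]
```

The wrist camera sits 67 mm on the press side, so it would come close to the knob while placing. I'll flip the tool half a turn. Joint 7 has room for it.

```bash
python3 -m crank '[0,0,-8.57,0,0,0,-1,0,0,-8.57,0,0,0,-1,0,0,-8.57,0,0,0,-1,0,0,-8.57,0,0,0,-1,0,0,-8.57,0,0,0,-1,0,0,-8.57,0,0,0,-1,0,0,-8.57,0,0,0,-1,0,0,-8.57,0,0,0,-1]' | tail -2;python3 -m crank '[0,0,-8.57,0,0,0,-1,0,0,-8.57,0,0,0,-1,0,0,-8.57,0,0,0,-1,0,0,-8.57,0,0,0,-1,0,0,-8.57,0,0,0,-1,0,0,-8.57,0,0,0,-1,0,0,-8.57,0,0,0,-1,0,0,-8.57,0,0,0,-1]'|tail -2;python3 -m crank '[0,0,-8.57,0,0,0,-1,0,0,-8.57,0,0,0,-1,0,0,-8.57,0,0,0,-1,0,0,-8.57,0,0,0,-1,0,0,-8.57,0,0,0,-1,0,0,0,0,0,0,-1,0,0,0,0,0,0,-1]'
python3 - <<'E'
from h import *
o=manip.get_obs(); print(o['joint_positions'].round(2),q(o).as_matrix().round(3))
p=np.array(o['tool_pos']); print(q(o).inv().apply(np.array([531.5,51.5,p[2]])-p))
img,W=cloud('wrist'); cv2.imwrite('pics/w2.png',img)
E
```

```text
width: 48.1
gripper_force: 30.0
width: 48.0
gripper_force: 30.0
t: 6.85
tool_pos: [449.0, -326.6, 155.0]
tcp_rot: [-0.0, 0.054, 0.999, 0.0]
force: [-0.6, 0.1, 0.2]
width: 48.0
gripper_force: 30.0
[ 1.03  0.43 -0.65  1.88  0.32  0.94  1.7 ] [[-0.994  0.108 -0.001]
 [ 0.108  0.994  0.001]
 [ 0.001  0.001 -1.   ]]
[-4.11142691e+01  3.84801303e+02  3.09569624e-01]
```

View pics/w2.png

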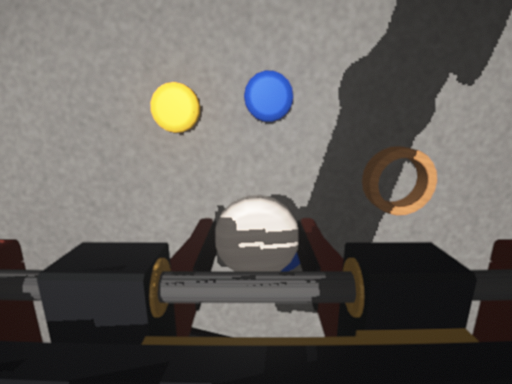

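The badge is held centred between the fingers at (257,235). Now I carry it over the seat.

```bash
python3 -m crank '[0,0,0,-5,48,0,-1,0,0,0,-5,48,0,-1,0,0,0,-5,48,0,-1,0,0,0,-5,48,0,-1,0,0,0,-5,48,0,-1,0,0,0,-5,48,0,-1,0,0,0,-5,48,0,-1,0,0,0,-5,48,0,-1]' >/dev/null;python3 -m crank '[0,0,0,0,0,0,-1,0,0,0,0,0,0,-1,0,0,0,0,0,0,-1]'
python3 - <<'E'
from h import *
o=manip.get_obs(); M=q(o).as_matrix();p=np.array(o['tool_pos']); print(o['joint_positions'].round(2),M.round(3))
img,W=cloud('wrist'); cv2.imwrite('pics/w3.png',img)
L=(W.reshape(-1,3)-p)@M   # tool coords
W2=W.reshape(-1,3)
def rect(n,s): print(n,len(s),cv2.minAreaRect(s[:,:2].astype(np.float32)),np.median(s,0).round(1)) if len(s)>5 else print(n,len(s))
rect('held(tool)',L[(abs(L[:,0])<40)&(abs(L[:,1])<22)&(L[:,2]>-20)&(L[:,2]<8)])
n=(abs(L[:,0])<130)&(abs(L[:,1])<60)
rect('tab(tool)',L[n&(W2[:,2]>62)&(W2[:,2]<72)])
rect('top(tool)',L[n&(W2[:,2]>31)&(W2[:,2]<36)])
for r in manip.regions_of('seat','wrist')[:3]+manip.regions_of('badge','wrist')[:3]: 
    w=L[r['pixels'].ravel()]; w=w[~np.isnan(w[:,0])]; print(r['p'],r['uv'],np.median(w,0),np.percentile(w,2,0),np.percentile(w,98,0))
# dark blob
E
```

```text
t: 8.0
tool_pos: [528.9, 49.6, 155.3]
tcp_rot: [-0.0, 0.053, 0.999, -0.001]
force: [0.3, -0.6, -1.5]
width: 48.3
gripper_force: 30.0
[ 0.39  0.42 -0.75  1.93  0.36  0.93  0.93] [[-0.994  0.107 -0.001]
 [ 0.107  0.994 -0.001]
 [ 0.001 -0.001 -1.   ]]
held(tool) 5135 ((2.0431900024414062, -0.027635574340820312), (45.542816162109375, 43.96640396118164), 0.2673056125640869) [ 3.6 -0.3 -7. ]
tab(tool) 886 ((64.75021362304688, 3.4777584075927734), (49.77449035644531, 11.520191192626953), 89.9892807006836) [64.8  3.4 89.1]
top(tool) 6734 ((-4.631561279296875, 3.251850128173828), (110.6649169921875, 170.1014862060547), 88.38874053955078) [ 37.1   4.5 122.8]
0.68 [260.4, 153.9] [ 34.27682552   4.42405649 122.93835937] [-21.3386433  -40.49549488  88.42387891] [ 78.21025496  47.34357924 128.94960565]
0.79 [255.6, 237.3] [ 3.41076941 -0.30792957 -6.97776128] [-18.11432024 -21.89787624  -8.42385228] [23.40264091 21.51023013  0.34489671]
```

View pics/w3.png

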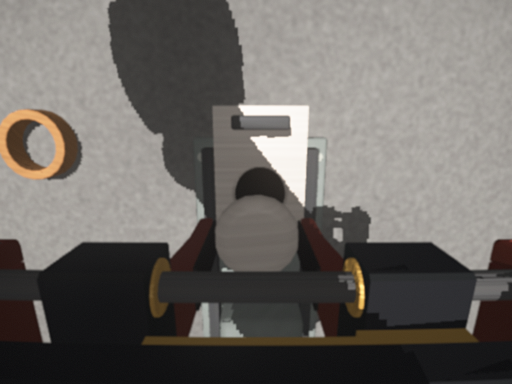

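The badge is seen at (257,237), the dark seat at (260,188) and the tab at (263,121). By the tab, the seat lies 5 mm further in and 3.5 mm across. I'll correct, go lower and check.

```bash
python3 -m crank '[0,0,0,-5,3.5,30,-1,0,0,0,0,0,30,-1,0,0,0,0,0,25,-1,0,0,0,0,0,0,-1,0,0,0,0,0,0,-1,0,0,0,0,0,0,-1]'
cat > m.py <<'E'
from h import *
import sys
o=manip.get_obs(); M=q(o).as_matrix();p=np.array(o['tool_pos']); print(p,M.round(3))
img,W=cloud('wrist'); cv2.imwrite(sys.argv[1],img)
L=(W.reshape(-1,3)-p)@M;W2=W.reshape(-1,3)
def rect(n,s): print(n,len(s),cv2.minAreaRect(s[:,:2].astype(np.float32)),s.min(0).round(1),s.max(0).round(1)) if len(s)>5 else print(n,len(s))
rect('held',L[(abs(L[:,0])<40)&(abs(L[:,1])<22)&(L[:,2]>-20)&(L[:,2]<8)])
n=(abs(L[:,0])<130)&(abs(L[:,1])<60)
rect('tab',L[n&(L[:,0]>40)&(W2[:,2]>62)&(W2[:,2]<72)])
t=n&(W2[:,2]>31.8)&(W2[:,2]<36)&(abs(L[:,0]-42)<10); rect('slide strip',L[t])
g=img.reshape(-1,3).max(1)
d=n&(W2[:,2]>22)&(W2[:,2]<34)&(abs(L[:,1]-0)<35)&(L[:,0]<50)&(g<70)
rect('dark',L[d])
E
python3 m.py pics/w4.png
```

```text
t: 8.75
tool_pos: [535.5, 53.8, 72.1]
tcp_rot: [0.001, 0.053, 0.999, 0.0]
force: [-0.2, 0.1, -0.3]
width: 48.2
gripper_force: 30.0
[535.4928645   53.82989156  72.06601833] [[-0.994  0.105  0.002]
 [ 0.105  0.994  0.   ]
 [-0.002  0.    -1.   ]]
held 5137 ((2.064485549926758, -0.00638580322265625), (45.46424865722656, 43.99979782104492), 0.11708077788352966) [-20.7 -22.   -9.6] [24.8 22.   4. ]
tab 1867 ((70.9189682006836, -1.7136001586914062), (10.857670783996582, 50.001739501953125), 0.022433491423726082) [ 65.5 -26.7   3.5] [76.4 23.3  8.3]
slide strip 3189 ((42.0001335144043, -1.6062698364257812), (19.998626708984375, 90.1460952758789), 0.0010706973262131214) [ 32.  -46.7  36.9] [52.  43.5 40.2]
dark 848 ((14.531408309936523, -3.5110511779785156), (49.46028518676758, 23.920434951782227), 83.28559875488281) [ -0.2 -26.7  40.7] [26.7 22.3 47.5]
```

View pics/w4.png

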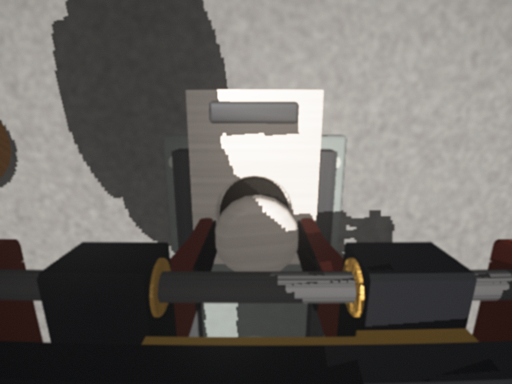

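```bash
python3 -m crank '[0,0,0,0,-1.5,18,-1,0,0,0,0,0,10,-1,0,0,0,0,0,0,-1,0,0,0,0,0,0,-1,0,0,0,0,0,0,-1,0,0,0,0,0,0,-1]'
python3 m.py pics/w5.png
```

```text
t: 9.4
tool_pos: [534.7, 52.6, 43.2]
tcp_rot: [0.001, 0.052, 0.999, 0.0]
force: [-0.7, 0.0, -0.0]
width: 47.6
gripper_force: 30.0
[534.74749257  52.63042781  43.24772912] [[-0.995  0.104  0.001]
 [ 0.104  0.995  0.   ]
 [-0.001  0.    -1.   ]]
held 5134 ((1.7737865447998047, 0.04329681396484375), (45.85127258300781, 44.05419921875), 0.3694007396697998) [-21.2 -22.   -9.3] [24.7 22.   4.5]
tab 2782 ((70.46893310546875, -0.3225364685058594), (50.49504852294922, 11.298760414123535), 89.94550323486328) [ 64.8 -25.6 -25.6] [ 76.1  24.9 -19.8]
slide strip 4363 ((41.994178771972656, -0.2592277526855469), (19.934852600097656, 90.4740219116211), 0.043481193482875824) [ 32.  -45.5   8.2] [52.  45.  11.4]
dark 351 ((-1.5935096740722656, 0.5532493591308594), (55.3914680480957, 59.740089416503906), 0.9387525916099548) [-29.8 -29.8  10.2] [26.1 30.  17.9]
```

```bash
python3 -m crank '[0,0,0,0.3,0,4,-1,0,0,0,0,0,3,-1,0,0,0,0,0,0,-1,0,0,0,0,0,0,-1]'; python3 -m crank '[0,0,0,0,0,0,-0.1,0,0,0,0,0,0,0.4,0,0,0,0,0,0,0.6,0,0,0,0,0,0,0.6,0,0,0,0,0,0,0.6]'
```

```text
t: 9.85
tool_pos: [534.1, 52.5, 35.7]
tcp_rot: [-0.0, 0.052, 0.999, -0.0]
force: [-0.4, -0.3, 2.2]
width: 48.1
gripper_force: 30.0
t: 10.35
tool_pos: [533.9, 52.5, 35.6]
tcp_rot: [-0.0, 0.052, 0.999, 0.0]
force: [-0.4, 0.4, -0.5]
width: 70.3
gripper_force: 0.0
```

```bash
python3 -m crank '[0,0,0,0,0,-10,0.6,0,0,0,0,0,-40,0.6,0,0,0,0,0,-40,0.6,0,0,0,40,0,0,0.6,0,0,0,0,0,0,0.6,0,0,0,0,0,0,0.6]'
cat >> m.py <<'E'
for r in manip.regions_of('badge','wrist')[:3]:
    w=L[r['pixels'].ravel()]; w=w[~np.isnan(w[:,0])]; a=W2[r['pixels'].ravel()]; a=a[~np.isnan(a[:,0])]; print(r['p'],r['uv'],(w.min(0)+w.max(0))/2,np.ptp(w,0)); rect('b',w); print(np.percentile(a,[5,50,95],axis=0).round(1))
E
python3 m.py pics/w6.png
```

```text
t: 10.95
tool_pos: [493.9, 56.5, 126.3]
tcp_rot: [0.0, 0.052, 0.999, -0.0]
force: [0.0, 0.5, 0.5]
width: 70.0
gripper_force: 0.0
[493.93089462  56.4782795  126.32656161] [[-0.995  0.103  0.001]
 [ 0.103  0.995 -0.001]
 [-0.001 -0.001 -1.   ]]
held 0
tab 0
slide strip 1082 ((38.51333999633789, 0.6855087280273438), (12.43973159790039, 89.5646743774414), 0.006760133896023035) [ 32.3 -44.1  90.3] [44.7 45.5 94.5]
dark 178 ((-23.695165634155273, -1.1586532592773438), (47.310909271240234, 17.493309020996094), 85.10871124267578) [-34.4 -24.1  92.4] [-14.7  23.2 103.8]
0.71 [253.3, 242.9] [-40.35940012   0.47126868  88.92822683] [50.22368989 49.40417765 16.99851573]
b 2162 ((-40.040992736816406, -0.2362518310546875), (49.22978591918945, 48.08269500732422), 14.850264549255371) [-65.5 -24.2  80.4] [-15.2  25.2  97.4]
[[512.5  33.1  39.7]
 [531.4  52.6  43.1]
 [552.   72.2  44.4]]
```

View pics/w6.png

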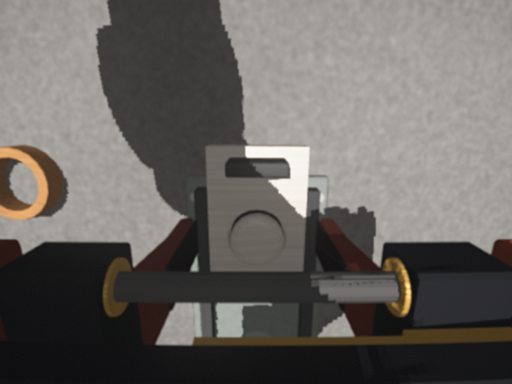

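The badge lies flat in the seat at (257,240), with its top at 43–44 mm. Next I move behind the tab with the fingers shut.

```bash
python3 -m crank '[0,0,0,32,0,0,-1,0,0,0,32,0,0,-1,0,0,0,0,0,0,-1,0,0,0,0,0,0,-1,0,0,0,0,0,40,-1,0,0,0,0,0,43,-1,0,0,0,0,0,0,-1,0,0,0,0,0,0,-1]'; python3 -m crank '[0,0,0,-8,0,0,-1,0,0,0,-6,0,0,-1,0,0,0,-6,0,0,-1,0,0,0,-6,0,0,-1,0,0,0,0,0,0,-1]'
```

```text
t: 11.85
tool_pos: [431.2, 63.9, 42.7]
tcp_rot: [-0.001, 0.052, 0.999, 0.0]
force: [-0.4, -0.5, -0.4]
width: 9.4
gripper_force: 0.0
t: 12.35
tool_pos: [457.9, 60.5, 43.2]
tcp_rot: [0.001, 0.053, 0.999, 0.0]
force: [-0.3, 0.2, -0.4]
width: 0.8
gripper_force: 0.0
```

```bash
python3 -m crank '[0,0,0,-8,0,0,-1,0,0,0,-10,0,0,-1,0,0,0,-12,0,0,-1,0,0,0,-12,0,0,-1,0,0,0,-12,0,0,-1,0,0,0,-10,0,0,-1,0,0,0,-8,0,0,-1,0,0,0,0,0,0,-1]'; python3 -m crank '[0,0,0,-3,0,0,-1,0,0,0,-3,0,0,-1,0,0,0,0,0,0,-1]'
python3 m.py pics/w7.png
```

```text
t: 13.15
tool_pos: [529.9, 53.2, 42.8]
tcp_rot: [0.001, 0.052, 0.999, 0.001]
force: [-0.1, 0.3, 0.2]
width: 0.6
gripper_force: 0.0
t: 13.45
tool_pos: [534.3, 52.8, 42.7]
tcp_rot: [0.0, 0.052, 0.999, 0.0]
force: [-0.1, 0.1, 0.9]
width: 1.0
gripper_force: 0.0
[534.26262358  52.75748024  42.73325982] [[-0.995  0.104  0.   ]
 [ 0.104  0.995  0.   ]
 [-0.     0.    -1.   ]]
held 428 ((10.643716812133789, -0.010003089904785156), (18.15195655822754, 2.5286717414855957), 89.6065444946289) [  9.4  -9.1 -19.9] [11.9  9.1  0.9]
tab 0
slide strip 1
dark 40 ((-57.93121337890625, 0.009597063064575195), (3.4690375328063965, 11.701101303100586), 89.98484802246094) [-63.8  -1.7   9.2] [-52.1   1.7  14. ]
0.57 [257.2, 326.0] [-65.5691135   -0.29697767   4.06514642] [ 9.25231298  5.33018849 11.22791763]
b 133 ((-65.562744140625, -0.3159475326538086), (9.343040466308594, 5.230175018310547), 1.1511892080307007) [-70.2  -3.   -1.5] [-60.9   2.4   9.7]
[[595.2  43.3  33.7]
 [597.   45.9  40.7]
 [602.   48.5  43.2]]
```

View pics/w7.png

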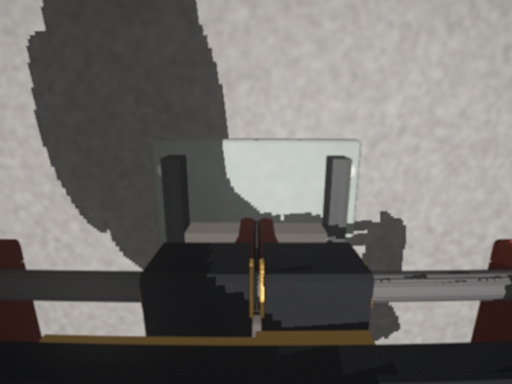

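The slide has moved in ahead of the shut fingers, with its front edge at row ~230. I'll keep pushing in small steps until the force rises.

```bash
for i in 1; do python3 -m crank '[0,0,0,-3,0,0,-1,0,0,0,-3,0,0,-1,0,0,0,0,0,0,-1]' | sed -n '2p;4p'; done; python3 -m crank '[0,0,0,-3,0,0,-1,0,0,0,0,0,0,-1]'| sed -n '2p;4p';  python3 -m crank '[0,0,0,-2,0,0,-1,0,0,0,0,0,0,-1]'| sed -n '2p;4p'
```

```text
tool_pos: [540.5, 51.8, 42.7]
force: [0.3, 0.6, 0.1]
tool_pos: [542.2, 51.6, 42.5]
force: [-4.3, 0.2, 4.1]
tool_pos: [542.2, 51.6, 42.3]
force: [-10.0, 0.9, 7.4]
```

The slide is on its stop: TCP stays at 542.2 while the force goes from 4 to 10 N. Next I back off, rise and move over the knob.

```bash
python3 -m crank '[0,0,0,10,0,0,-1,0,0,0,10,0,-10,-1,0,0,0,0,0,-49,-1,0,0,0,0,0,-49,-1,0,0,0,0,0,-49,-1,0,0,0,0,0,-49,-1,0,0,0,0,0,0,-1]'
python3 - <<'E'
from h import *
o=manip.get_obs();p=np.array(o['tool_pos'])
for c in ['top','scene']:
    img,W=cloud(c); P=W.reshape(-1,3)
    if c=='scene': cv2.imwrite('pics/s8.png',cv2.resize(img[120:270,190:390],(800,600)))
    s=P[(P[:,0]>530)&(P[:,0]<790)&(P[:,1]>-70)&(P[:,1]<170)&(P[:,2]>200)&(P[:,2]<222)]
    print('knob',len(s),cv2.minEnclosingCircle(s[:,:2].astype(np.float32)))
    s=P[(P[:,0]>430)&(P[:,0]<590)&(P[:,1]>-20)&(P[:,1]<120)&(P[:,2]>58)&(P[:,2]<72)]
    if len(s)>4: print(' tab',len(s),cv2.minAreaRect(s[:,:2].astype(np.float32)))
print(q(o).inv().apply(np.array([629,40.,p[2]])-p))
E
```

```text
t: 14.95
tool_pos: [528.6, 55.0, 256.0]
tcp_rot: [0.006, 0.052, 0.999, 0.001]
force: [-0.2, 0.3, -0.1]
width: 0.5
gripper_force: 0.0
knob 202 ((626.6504516601562, 40.411170959472656), 27.64501953125)
knob 277 ((630.260498046875, 41.05791091918945), 28.34973907470703)
 tab 63 ((561.0736694335938, 49.14491271972656), (48.14973831176758, 13.519184112548828), 83.41625213623047)
[-101.42298848   -4.48901667    1.29862707]
```

View pics/s8.png

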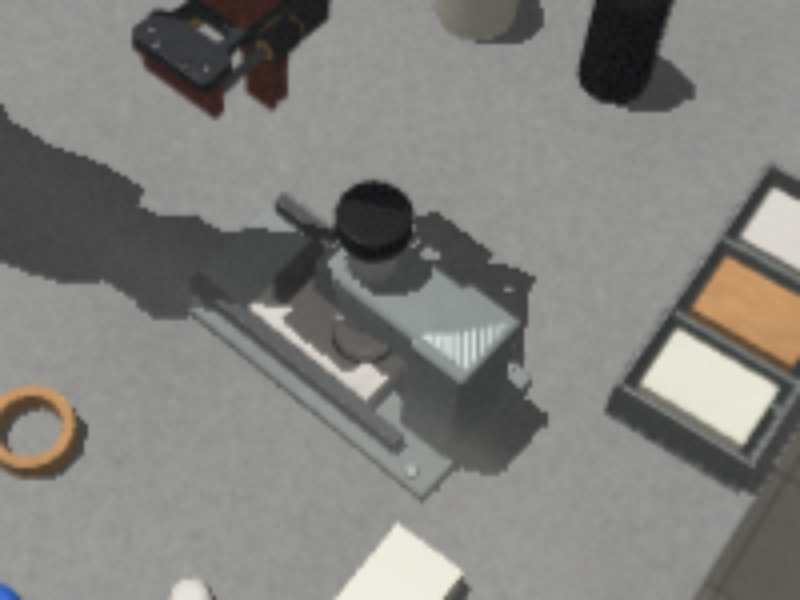

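The slide is home with the badge under the head: the tab is 69.7 mm before the knob axis and should be 70. Now over the knob.

```bash
python3 -m crank '[0,0,0,-35,-1.5,0,-1,0,0,0,-35,-1.5,0,-1,0,0,0,-33,-1,0,-1,0,0,0,0,0,0,-1,0,0,0,0,0,0,-1,0,0,0,0,0,0,-1]'; python3 -m crank '[0,0,0,0,0,15,-1,0,0,0,0,0,15,-1,0,0,0,0,0,8,-1,0,0,0,0,0,4,-1,0,0,0,0,0,0,-1,0,0,0,0,0,0,-1]'
```

```text
t: 15.65
tool_pos: [625.6, 39.3, 247.6]
tcp_rot: [-0.001, 0.051, 0.999, -0.0]
force: [-0.0, -0.2, 0.4]
width: 0.2
gripper_force: 0.0
t: 16.25
tool_pos: [627.1, 38.7, 207.0]
tcp_rot: [0.0, 0.052, 0.999, -0.0]
force: [-2.3, -1.0, 3.6]
width: 0.4
gripper_force: 1.4
```

```bash
python3 -m crank '[0,0,0,0,0,5,-1,0,0,0,0,0,5,-1,0,0,0,0,0,5,-1,0,0,0,0,0,4,-1,0,0,0,0,0,0,-1,0,0,0,0,0,0,-1]'|sed -n '2p;4p'; python3 -m crank '[0,0,0,0,0,3,-1,0,0,0,0,0,3,-1,0,0,0,0,0,0,-1,0,0,0,0,0,0,-1]'|sed -n '2p;4p'; python3 -m crank '[0,0,0,0,0,2,-1,0,0,0,0,0,0,-1,0,0,0,0,0,0,-1]'|sed -n '2p;4p'
```

```text
tool_pos: [627.7, 38.9, 187.9]
force: [-0.2, -0.0, 5.6]
tool_pos: [627.8, 39.0, 183.1]
force: [-1.7, -0.4, 12.5]
tool_pos: [627.8, 39.0, 182.3]
force: [-5.1, -1.6, 19.5]
```

```bash
python3 -m crank '[0,0,0,0,0,1.5,-1,0,0,0,0,0,0,-1,0,0,0,0,0,0,-1,0,0,0,0,0,0,-1]'|sed -n '2p;4p'; python3 -m crank '[0,0,0,0,0,0,-1,0,0,0,0,0,0,-1,0,0,0,0,0,0,-1,0,0,0,0,0,0,-1]'|sed -n '2p;4p'
```

```text
tool_pos: [627.9, 39.0, 182.2]
force: [-8.9, -2.2, 28.1]
tool_pos: [627.9, 39.0, 182.2]
force: [-9.0, -2.5, 27.9]
```

The knob is on its stop: 0.1 mm more travel for 8.6 N more force, steady at 28 N and z 182.2.

```bash
python3 -c "from workcell import manip; print(manip.hand_in())"
```

```text
the job is handed in; nothing more can be done
None
```

I handed in the job with the larger metal badge in the seat, the slide pushed home, and the robot holding the knob down on its stop at about 28 N; the other things on the counter were not touched.

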